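Bottles back into their holders on the model-maker's bench

ROBOT

A 6-joint arm with a two-finger parallel gripper is mounted at the origin on the work surface. World frame = base frame: x ahead of the robot, y to its left, z up, the work surface at z = 0. Lengths are in m, angles in rad, forces in N, time in s.
With the tool pointing down it reaches from about 0.35 to 0.775 m from the base axis. Payload 7.3 kg.
Tool frame: the origin (TCP) lies midway between the tips of the shut fingers; the grasp point (between the pads) lies 19 mm behind it; z points along the fingers, y is the direction in which the jaws open and shut (so a half turn about z gives the same grasp; the last joint's range is limited). The gripper opens to 92 mm and grips with 3 to 60 N. Pads are 19 mm wide; open, the fingers measure 130 mm over their backs; the gripper's body (75 mm by 190 mm) begins 47 mm behind the grasp point.
Start: joints at [-1.449, 0.342, 1.524, -0, 1.275, -0.146], TCP at [0.139, -0.506, 0.227] pointing down, gripper open.
Joint ranges: [-2.53, 2.53], [-0.77, 2.02], [0.04, 2.7], [-1, 4.14], [0.28, 2.66], [-3.11, 3.11]. Speed limits (rad/s): [2.57, 2.57, 3.14, 3.14, 3.14, 3.14].

INTERFACE

Orientations are given as a unit quaternion [x, y, z, w].
In Python, from cell import sensors, imaging, job gives the robot as it stands. The module is installed in compiled form; this text tells all that it offers.
- The arm moves only by the tool servo_tool, never from a script. Its argument "rows" is one flat list of numbers, 4 for each row, row after row: the shift along the tool's x, y, z in mm, then the turn about the tool's z in rad. A call has exactly 8 rows; each row shifts and turns the commanded pose from where the row before left it, along the tool's axes as they then stand; what a row does not reach is not made up. A row lasts 1/12 s, in which the tool goes at most 41.7 mm and 7.16 degrees, less where a joint would pass 70% of its speed; a pose out of reach is approached as far as the arm can. A call is refused whole if a number of a shift passes 41.7 or a number of a turn 0.125, either way. A call with a gripper value outside its range is refused whole. "hand" is the opening, from 0 (shut) to 1 (fully open), set as the call begins (left out, the last holds). The fingers move at their own pace and stop on an object; the grip force is fixed at half the most. Time passes only in rows, so rows that do not move let the fingers close, or fill a call up. It gives the time, the measured TCP pose, the force and the opening at its end, in the units of the state.
- sensors.sense(): the state, without advancing time (a new reading comes with each control period).
- imaging.get_image(name): name is "side" or "top"; returns a dict with "pixels" (384x512x3 uint8, blue, green, red), "depth" (384x512 float32, m along the optical axis (not along the pixel's ray), 0 where there is no reading), "mtx" (3x3 intrinsics, pixels), "origin" and "rotation" of the camera in the world. Camera axes: x right, y up, looking along -z (the intrinsics and any distortion apply to the point x, -y, -z); pixel columns grow to the right and rows downward; lengths in m; the calibration is good to about 2 mm. A picture is of the moment at which its call begins.
- job.close_job(): hands the job in, once; it reports no verdict.
Trained networks look in the newest picture that a camera, given by its name, has taken for a name from the list of things; names that differ only in an ending like _2 or _b are one class to them, and where a whole thing is asked for, a point or a joint stands for the part that bears it (a point fixed in the world has none). Each returns a list of dicts, best first, with "score" (0 to 1); they miss things now and then, are a little off and sometimes report something else, mostly with a low value. They report only what shows in the picture. A call takes as long as a camera call. They do not tell look-alikes from the thing itself.
- imaging.look_for(camera, name): "xyz" ([x, y, z] in m, in the coordinates of the camera as it stood for that picture, good to about 4 mm: the middle of the surface that is visible of it).
- imaging.outline_of(camera, name): "pixels" (384x512 bool, what is visible of it).
- imaging.mark_of(camera, name): "xyz" ([x, y, z] in m, in the coordinates of the camera as it stood for that picture, good to about 4 mm: a listed point, or the origin of a listed thing).
The state is a dict: "time_s": time; "joint_pos": joint angles; "qd": joint speeds; "effort": joint torques, N m; "tcp_pos": TCP position; "ee_rot": TCP orientation; "wrist_force": force on the tool from outside, world axes, zero at the start; "wrist_torque": the same for the moment, N m; "finger_gap": finger opening in m.
Only numpy, scipy, OpenCV 4.12 (cv2) and the standard library are available. Lean on these libraries where they do the work, as an engineer would, in place of code of your own. Each camera call takes 0.05 s, during which the arm holds its last target.

TASK

Tidy the modelling bench: stand each of the four bottles in the holder whose recess has the shape and size of its foot (dropper bottle in the small round one, wide jar in the large round one, square bottle in the square one, oblong flask in the oblong one), so that it stands upright on the floor of the recess. Keep the bottles upright throughout and set them down rather than dropping them. Leave the model car body and the paint dish where they are.

Things in the scene. Friction and masses are not known exactly. Their poses are not given: they have to be found in the camera images.
- dropper: Dropper bottle, small and round: body 34 mm in diameter with straight sides up to 46 mm, then a white cap 23 mm across and a small dark rubber bulb; 72 mm high in all, about 60 g. Loose, stands upright; dark brown glass with a white cap. Origin: centre of its underside, z up.
- jar: Wide round paint jar: body 58 mm in diameter with straight sides up to 40 mm, then a flat white lid 53 mm across; 52 mm high in all, about 150 g. Loose, stands upright; dark brown glass with a white cap. Origin: centre of its underside, z up.
- square_bottle: Square cement bottle: body 40 x 40 mm with upright flat sides up to 44 mm, then a round white cap 32 mm across; 62 mm high in all, about 100 g. Loose, stands upright; dark brown glass with a white cap. Origin: centre of its underside, z up. x and y are square to its flat sides.
- flask: Oblong thinner flask: body 64 mm (along its x) by 34 mm (along its y) with upright flat sides up to 50 mm, then a round white cap 24 mm across; 68 mm high in all, about 130 g. Loose, stands upright; dark brown glass with a white cap. Origin: centre of its underside, z up.
- holder_small_round: Holder with a small round recess, 52 mm in diameter, 62 mm outside. Fixed low cream plastic holder, 10 mm high in all, walls 5 mm thick, with one open recess whose floor lies 3 mm above the bench (7 mm deep). Origin: centre of its underside, on the bench, under the middle of the recess; z up.
- holder_large_round: Holder with a large round recess, 76 mm in diameter, 86 mm outside. Fixed low cream plastic holder, 10 mm high in all, walls 5 mm thick, with one open recess whose floor lies 3 mm above the bench (7 mm deep). Origin: centre of its underside, on the bench, under the middle of the recess; z up.
- holder_square: Holder with a square recess, 58 x 58 mm, 68 x 68 mm outside. Fixed low cream plastic holder, 10 mm high in all, walls 5 mm thick, with one open recess whose floor lies 3 mm above the bench (7 mm deep). Origin: centre of its underside, on the bench, under the middle of the recess; z up. x and y are square to its sides.
- holder_oblong: Holder with an oblong recess, 82 mm (along its x) by 52 mm (along its y), 92 x 62 mm outside. Fixed low cream plastic holder, 10 mm high in all, walls 5 mm thick, with one open recess whose floor lies 3 mm above the bench (7 mm deep). Origin: centre of its underside, on the bench, under the middle of the recess; z up.
- car: Bystander, to be left alone: model car body, half masked in yellow tape over blue, loose, 74 mm (its x) by 172 mm (its y), 48 mm high. Origin: centre of its underside.
- dish: Bystander, to be left alone: small loose aluminium paint dish, 66 mm across the rim, 22 mm high. Origin: centre of its underside.
There are look-alikes about, which are no part of the job. What is shaped like the jar but turquoise or yellow is not meant. Leave any yellow look-alike of the dropper alone.

How it is judged:
By the outcome, as a careful person would: the job done as asked, in the order asked, and still so for the second after the job is handed in, with the robot touching nothing.
It also fails if it takes over 112 s, if anything falls off the work surface, if the arm or the gripper's body presses on something with over 40 N, if the wrist force passes 120 N, or if a joint passes its speed limit or range.

## Working session

There is one attempt and no reset: what is moved stays moved. The work goes in short steps, Python scripts to look and compute and a tool call to move; the robot and the scene stay as the last step left them, time stands still between calls to the robot, and variables do not carry over. Pictures are saved under pics/ and viewed, and the job is handed in when it is done.

Besides the shell and the picture viewer there is one more tool, called after "Emit:" by a JSON object that holds its "op" and its "data", one argument or row to a line. servo_tool: Moves the arm, as the interface text tells. Its arguments: {"type":"object","properties":{"rows":{"type":"array","items":{"type":"number"}},"hand":{"type":"number"}},"required":["rows"]}

```bash
mkdir -p pics
cat > h.py <<'E'
import numpy as np, cv2
from cell import sensors, imaging, job
def w(im,p): return np.array(im['origin'])+np.array(im['rotation']).reshape(3,3)@np.array(p)
def cloud(im):
    d=im['depth'];K=np.array(im['mtx']);v,u=np.mgrid[0:384,0:512]
    P=np.stack([(u-K[0,2])/K[0,0]*d,-(v-K[1,2])/K[1,1]*d,-d],-1)
    return P@np.array(im['rotation']).reshape(3,3).T+np.array(im['origin'])
def pix(im,p):
    K=np.array(im['mtx']);c=np.array(im['rotation']).reshape(3,3).T@(np.array(p)-np.array(im['origin']))
    return (K[0,0]*c[0]/-c[2]+K[0,2],K[1,1]*-c[1]/-c[2]+K[1,2])
E
python3 - <<'E'
from h import *
for c in ['top','side']:
    im=imaging.get_image(c); cv2.imwrite(f'pics/{c}0.png',cv2.resize(im['pixels'],(800,600)))
    print(c,{k:im[k] for k in im if k not in('pixels','depth')})
    for n in 'dropper jar square_bottle flask holder_small_round holder_large_round holder_square holder_oblong car dish'.split():
        for r in imaging.mark_of(c,n)[:4]:
            p=w(im,r['xyz']);print(n,round(r['score'],2),p.round(3),np.round(pix(im,p)))
print(sensors.sense())
E
```

```text
top {'mtx': array([[457.84029178,   0.        , 250.52530428],
       [  0.        , 457.84029178, 197.75481551],
       [  0.        ,   0.        ,   1.        ]]), 'origin': array([ 0.50051435, -0.0130425 ,  1.35771927]), 'rotation': array([-0.03349438,  0.04122777,  0.70976061, -0.70243739])}Traceback (most recent call last):
  File "<stdin>", line 7, in <module>
  File "h.py", line 3, in w
    def w(im,p): return np.array(im['origin'])+np.array(im['rotation']).reshape(3,3)@np.array(p)
                                               ~~~~~~~~~~~~~~~~~~~~~~~~~~~~~~~~^^^^^
ValueError: cannot reshape array of size 4 into shape (3,3)
```

Rotation is a quaternion.

```bash
sed -i "s/np.array(im\['rotation'\]).reshape(3,3)/Rotation.from_quat(im['rotation']).as_matrix()/; 1i from scipy.spatial.transform import Rotation" h.py
python3 - <<'E'
from h import *
for c in ['top','side']:
    im=imaging.get_image(c); cv2.imwrite(f'pics/{c}0.png',cv2.resize(im['pixels'],(800,600)))
    print(c,im['origin'],im['rotation'])
    for n in 'dropper jar square_bottle flask holder_small_round holder_large_round holder_square holder_oblong car dish'.split():
        for r in imaging.mark_of(c,n)[:4]:
            p=w(im,r['xyz']);print(n,round(r['score'],2),p.round(3),np.round(pix(im,p)))
print(sensors.sense())
E
```

```text
top [ 0.50051435 -0.0130425   1.35771927] [-0.03349438  0.04122777  0.70976061 -0.70243739]
dropper 0.71 [ 0.601  0.139 -0.   ] [194. 213.]
dropper 0.46 [ 0.451 -0.072  0.002] [266. 263.]
dropper 0.46 [ 0.442 -0.154 -0.001] [294. 266.]
jar 0.94 [ 0.574 -0.4    0.002] [376. 220.]
jar 0.89 [ 0.696 -0.285 -0.003] [336. 180.]
jar 0.78 [ 0.587 -0.289  0.   ] [338. 216.]
jar 0.49 [ 0.748  0.28  -0.003] [147. 165.]
square_bottle 0.72 [ 0.464  0.129 -0.002] [198. 259.]
flask 0.53 [ 0.475 -0.315  0.001] [348. 254.]
holder_small_round 0.65 [ 0.59  -0.137  0.001] [287. 215.]
holder_small_round 0.49 [0.591 0.352 0.004] [122. 217.]
holder_small_round 0.32 [ 0.474 -0.317 -0.   ] [349. 254.]
holder_small_round 0.21 [0.748 0.281 0.001] [147. 164.]
holder_large_round 0.56 [ 0.601  0.139 -0.001] [194. 213.]
holder_square 0.69 [0.464 0.336 0.004] [127. 260.]
holder_oblong 0.65 [0.59  0.352 0.003] [122. 217.]
car 0.85 [ 0.79  -0.056  0.001] [259. 150.]
dish 0.94 [ 0.745  0.284 -0.003] [146. 166.]
side [ 0.23385322 -0.70878988  0.92751113] [ 0.34019933 -0.08515113 -0.24632335  0.90351453]
dropper 0.78 [ 
[... 708 characters left out ...]
_s': 1.2, 'joint_pos': array([-1.44901149e+00,  3.41973137e-01,  1.52408503e+00, -5.78388225e-06,
        1.27541468e+00, -1.45993757e-01]), 'qd': array([ 7.20570015e-04,  9.94053730e-06,  1.06518669e-03, -1.48318707e-03,
        1.83583491e-03,  7.92067346e-04]), 'effort': array([ 1.83253983e-04, -4.31130731e+01, -2.44480097e+01,  7.20016309e-02,
        4.81539150e-02,  1.18709411e-05]), 'tcp_pos': array([ 0.13893516, -0.5063043 ,  0.22675969]), 'ee_rot': array([ 9.91050096e-01,  1.33490464e-01, -3.49159505e-06,  5.98632316e-05]), 'wrist_force': array([ 0.24485506, -0.03735077,  0.10035703]), 'wrist_torque': array([ 0.03019656, -0.02465903, -0.03056539]), 'finger_gap': 0.09218372949188225}
```

View pics/top0.png

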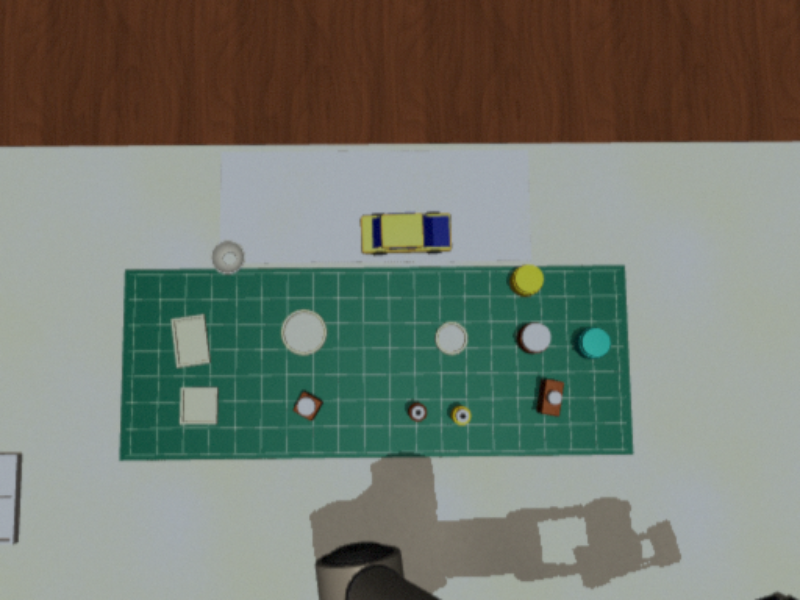

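View pics/side0.png

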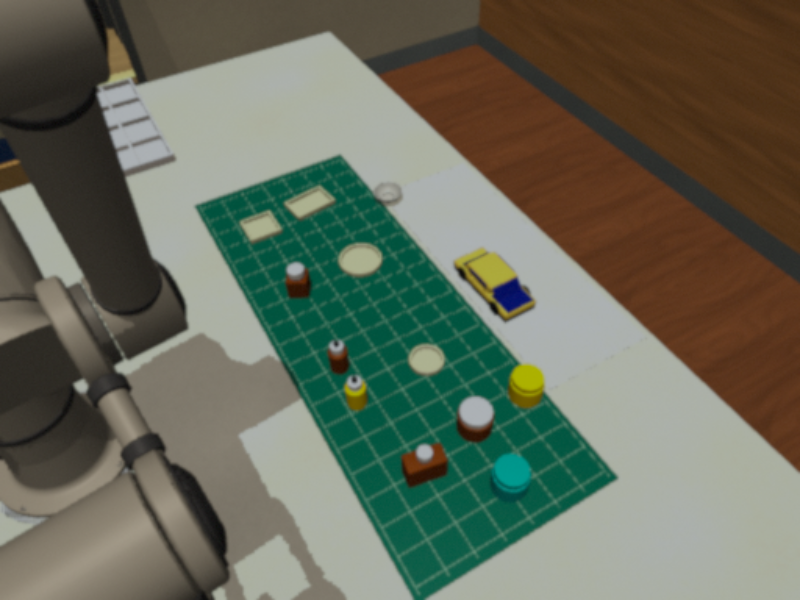

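Run:
```python
from h import *
im=imaging.get_image('top');P=cloud(im);px=im['pixels'];cv2.imwrite('pics/crop1.png',cv2.resize(px[165:290,255:415],(800,600),interpolation=cv2.INTER_CUBIC))
s=imaging.get_image('side');cv2.imwrite('pics/crop2.png',cv2.resize(s['pixels'][200:350,200:400],(800,600),interpolation=cv2.INTER_CUBIC))
bg=np.median(P[200:290,100:400,2][P[200:290,100:400,2]>-1]);print('bench z',bg)
C={'dropper':(.449,-.075),'jar':(.586,-.290),'square_bottle':(.465,.129),'flask':(.4745,-.316),'holder_small_round':(.59,-.139),'holder_large_round':(.601,.139),'holder_square':(.464,.336),'holder_oblong':(.59,.352)}
for cam in ('top','side'):
  I=imaging.get_image(cam);Q=cloud(I)
  for n,c in C.items():
    r=.06
    m=(np.hypot(Q[...,0]-c[0],Q[...,1]-c[1])<r)&(I['depth']>0)
    h=n.startswith('holder')
    hi=Q[m&(Q[...,2]>(.0065 if h else .02))&(Q[...,2]<.12)]
    if len(hi)<5: print(cam,n,len(hi));continue
    R=cv2.minAreaRect(hi[:,:2].astype(np.float32)*1000)
    print(cam,n,len(hi),'rect',np.round(R[0],1),np.round(R[1],1),round(R[2],1),'zmax',hi[:,2].max().round(3), 'mean',hi[:,:2].mean(0).round(4))
    if not h:
      top=hi[hi[:,2]>hi[:,2].max()-.006];print('   top',top[:,:2].mean(0).round(4),len(top))
```

```text
bench z 0.0005209204005567347
top dropper 113 rect [451.5 -71.7] [31.  31.2] 88.9 zmax 0.079 mean [ 0.4526 -0.0718]
   top [ 0.4549 -0.0725] 3
top jar 330 rect [ 586.4 -290.2] [54.3 54.6] 58.2 zmax 0.062 mean [ 0.5853 -0.2887]
   top [ 0.5875 -0.2915] 11
top square_bottle 206 rect [465.6 128.3] [40.2 39.7] 60.5 zmax 0.067 mean [0.4659 0.1264]
   top [0.4662 0.129 ] 51
top flask 313 rect [ 476.3 -318.4] [35.1 63.8] 80.3 zmax 0.071 mean [ 0.4767 -0.3152]
   top [ 0.4769 -0.3185] 44
top holder_small_round 110 rect [ 581. -137.] [84.4 70.7] 15.0 zmax 0.016 mean [ 0.5868 -0.1405]
top holder_large_round 171 rect [600.5 141.3] [89.4 89.4] 84.0 zmax 0.018 mean [0.6023 0.1389]
top holder_square 167 rect [459.5 341.3] [86.3 86.6] 84.5 zmax 0.016 mean [0.4667 0.3359]
top holder_oblong 211 rect [593.5 358.5] [102.8 102.7] 9.0 zmax 0.017 mean [0.5919 0.3519]
side dropper 192 rect [449.  -79.6] [26.6 33.8] 65.7 zmax 0.074 mean [ 0.4484 -0.0833]
   top [ 0.4502 -0.077 ] 12
side jar 497 rect [ 583.5 -297.3] [54.5 54.3] 6.9 zmax 0.058 mean [ 0.58   -0.3013]
   top [ 0.5839 -0.2958] 228
side square_bottle 247 rect [462.5 122.4] [38.8 40.6] 59.5 zmax 0.067 mean [0.4614 0.1163]
   top [0.464  0.1244] 70
side flask 538 rect [ 474.4 -322.2] [36.1 64.5] 79.5 zmax 0.073 mean [ 0.4713 -0.3274]
   top [ 0.4749 -0.3222] 73
side holder_small_round 155 rect [ 594.9 -139.2] [81.7 70.6] 0.3 zmax 0.014 mean [ 0.5865 -0.1441]
side holder_large_round 172 rect [595.2 134.8] [ 84.9 100.6] 88.2 zmax 0.016 mean [0.6    0.1352]
side holder_square 139 rect [466.6 330.7] [77.7 68.8] 89.7 zmax 0.016 mean [0.4669 0.3275]
side holder_oblong 188 rect [586.8 347.2] [94.  72.5] 4.9 zmax 0.017 mean [0.5867 0.3461]
```

View pics/crop1.png

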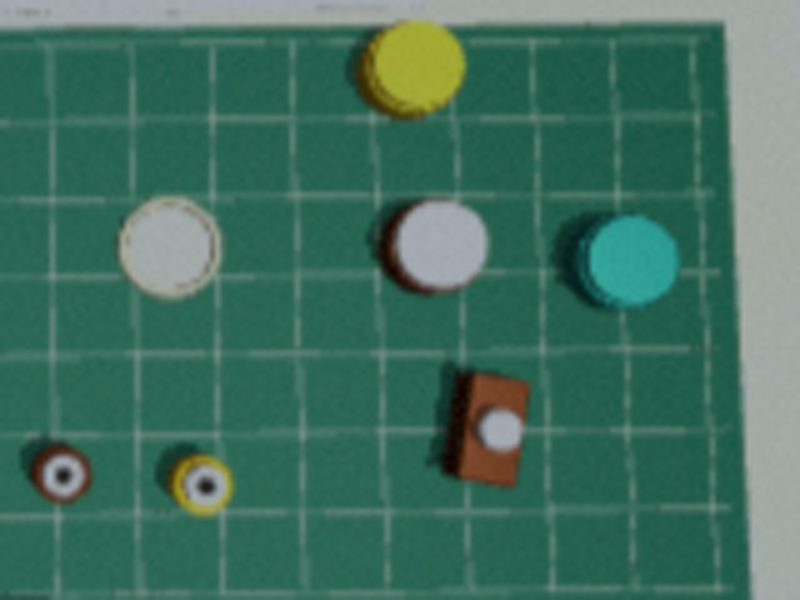

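View pics/crop2.png

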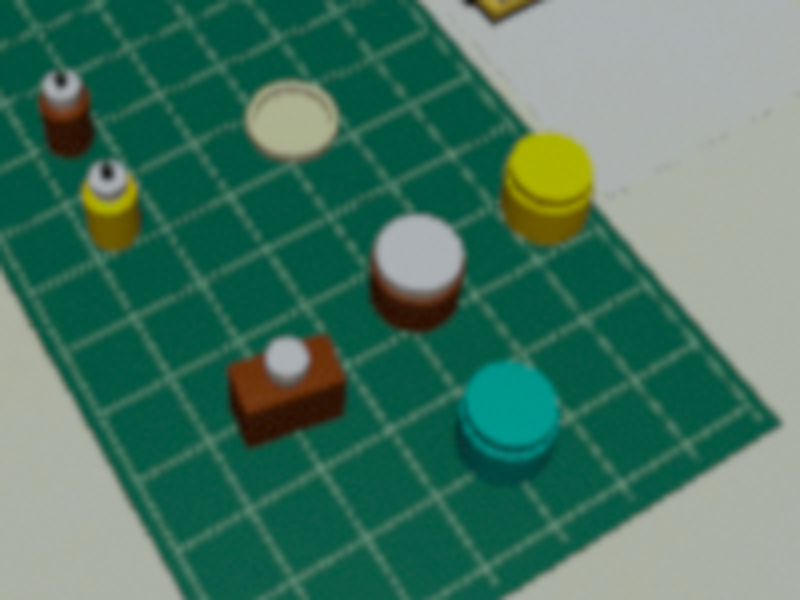

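Run:
```python
from h import *
C={'holder_small_round':(.59,-.139),'holder_large_round':(.601,.139),'holder_square':(.464,.336),'holder_oblong':(.59,.352)}
for cam in ('top','side'):
  I=imaging.get_image(cam);hsv=cv2.cvtColor(I['pixels'],cv2.COLOR_BGR2HSV)
  K=np.array(I['mtx']);Rm=Rotation.from_quat(I['rotation']).as_matrix()
  for n,c in C.items():
    u,v=map(int,pix(I,(*c,.005)));b=30
    m=np.zeros((384,512),np.uint8);sub=hsv[v-b:v+b,u-b:u+b]
    m[v-b:v+b,u-b:u+b]=((sub[...,1]<90)&(sub[...,2]>110))*255
    m=cv2.morphologyEx(m,cv2.MORPH_OPEN,np.ones((3,3)))
    cs=cv2.findContours(m,cv2.RETR_EXTERNAL,cv2.CHAIN_APPROX_NONE)[0]
    k=max(cs,key=cv2.contourArea)[:,0].astype(float)
    d=np.c_[(k[:,0]-K[0,2])/K[0,0],-(k[:,1]-K[1,2])/K[1,1],-np.ones(len(k))]@Rm.T
    o=np.array(I['origin']);t=(.008-o[2])/d[:,2];p=(o+d*t[:,None])[:,:2]*1000
    r=cv2.minAreaRect(p.astype(np.float32));M=cv2.moments(p.astype(np.float32).reshape(-1,1,2))
    print(cam,n,'rect',np.round(r[0],1),np.round(r[1],1),round(r[2],1),'cen',round(M['m10']/M['m00'],1),round(M['m01']/M['m00'],1))
```

```text
top holder_small_round rect [ 587.  -141.7] [59.2 62.3] 89.0 cen 587.8 -140.7
top holder_large_round rect [601.7 138.7] [82.6 85.9] 89.9 cen 602.3 139.0
top holder_square rect [466.3 335. ] [68.7 66.5] 89.4 cen 466.1 333.3
top holder_oblong rect [588.3 352.7] [95.1 63.4] 8.0 cen 588.9 351.6
side holder_small_round rect [ 587.4 -142.4] [64.  63.2] 59.2 cen 588.1 -141.5
side holder_large_round rect [602.3 137.5] [89.8 87. ] 27.0 cen 602.2 138.5
side holder_square rect [466.7 334.8] [75.1 72.5] 88.6 cen 466.8 334.7
side holder_oblong rect [613.6 480.2] [ 99.8 172.1] 58.7 cen 606.0 502.3
```

Candidates, as pixels in the original 512x384 top image:

- **Jar shapes:** yellow (336,179), turquoise (381,219) and brown with a white lid (342,215). The brown one is the jar.
- **Dropper shapes:** yellow (295,265) and brown with a white cap (267,263). The brown one is the dropper.

The crops confirm both picks. The flask goes first.

```bash
cat >> h.py <<'E'
def go(x,y,z,adeg):
    s=sensors.sense();R=Rotation.from_quat(s['ee_rot']).as_matrix();p=np.array(s['tcp_pos'])*1000
    a=np.degrees(np.arctan2(R[1,0],R[0,0]));d=(a-adeg+180)%360-180
    t=np.radians(adeg);dx,dy=x-p[0],y-p[1]
    print('p',p.round(1),'a',round(a,1),'turn',round(np.radians(d),3),'then tx %.1f ty %.1f tz %.1f'%(np.cos(t)*dx+np.sin(t)*dy,np.sin(t)*dx-np.cos(t)*dy,p[2]-z),'norm',round(np.hypot(dx,dy)),'gap',round(s['finger_gap']*1000,1),'F',np.round(s['wrist_force'],1),'t',round(s['time_s'],2),'tilt',R[2].round(3))
E
python3 -c "from h import *; go(475.5,-319,150,-9.7)"
```

```text
p [ 139.  -506.3  226.8] a 15.3 turn 0.437 then tx 300.2 ty -241.3 tz 76.8 norm 385 gap 91.7 F [-0.7  0.3  0.4] t 1.5 tilt [ 0.  0. -1.]
```

Emit:
{"op": "servo_tool", "data": {
  "rows": [0, 0, 0, 0.109, 0, 0, 0, 0.109, 0, 0, 0, 0.109, 0, 0, 0, 0.109, 30, -24.1, 0, 0, 30, -24.1, 0, 0, 30, -24.1, 0, 0, 30, -24.1, 0, 0],
  "hand": 1
}}

```text
time_s: 2.17
tcp_pos: [0.2745, -0.4305, 0.2268]
ee_rot: [0.996, -0.085, 0.0, 0.0]
wrist_force: [0.0, -1.3, 0.6]
finger_gap: 0.0916
```

```bash
python3 -c "from h import *; go(475.5,-319,150,-9.7)"
```

```text
p [ 274.5 -430.5  226.8] a -9.7 turn -0.0 then tx 179.4 ty -143.8 tz 76.8 norm 230 gap 91.6 F [ 0.  -1.3  0.6] t 2.17 tilt [ 0.  0. -1.]
```

Emit:
{"op": "servo_tool", "data": {
  "rows": [30, -24, 0, 0, 30, -24, 0, 0, 30, -24, 10, 0, 30, -24, 10, 0, 30, -24, 20, 0, 29.5, -24, 20, 0, 0, 0, 17, 0, 0, 0, 0, 0]
}}

```text
time_s: 2.83
tcp_pos: [0.4721, -0.3179, 0.1473]
ee_rot: [0.997, -0.082, -0.003, -0.002]
wrist_force: [-0.7, 0.1, -0.2]
finger_gap: 0.0918
```

Run:
```python
from h import *
go(475.5,-319,15,-9.7)
im=imaging.get_image('side');u,v=map(int,pix(im,(.475,-.319,.06)));cv2.imwrite('pics/f1.png',cv2.resize(im['pixels'][v-80:v+80,u-100:u+100],(800,600)))
```

```text
p [ 472.1 -317.9  147.3] a -9.4 turn 0.005 then tx 3.6 ty 0.5 tz 132.3 norm 4 gap 91.8 F [-0.7  0.1 -0.2] t 2.83 tilt [-0.006 -0.004 -1.   ]
```

View pics/f1.png

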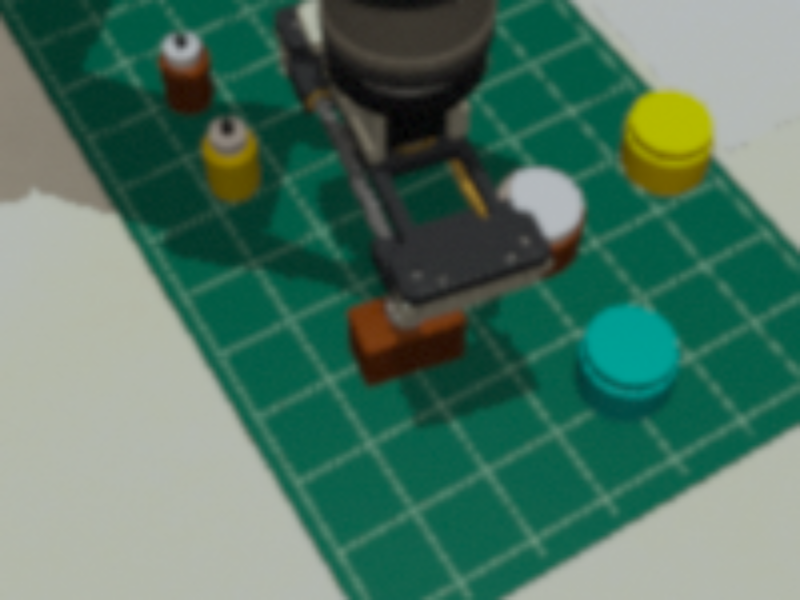

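The gripper hangs over the flask (crop ~(410,330)), with its jaws across the flask's narrow side. I'll descend next.

Emit:
{"op": "servo_tool", "data": {
  "rows": [1, 0, 0, 0, 0, 0, 30, 0, 0, 0, 30, 0, 0, 0, 25, 0, 0, 0, 20, 0, 0, 0, 15, 0, 0, 0, 12, 0, 0, 0, 0, 0]
}}

```text
time_s: 3.55
tcp_pos: [0.4718, -0.3217, 0.0183]
ee_rot: [0.996, -0.085, -0.001, -0.0]
wrist_force: [0.3, 0.0, -1.3]
finger_gap: 0.0918
```

```bash
python3 -c "from h import *; go(475.5,-319,15,-9.7)"
```

```text
p [ 471.8 -321.7   18.3] a -9.8 turn -0.001 then tx 3.2 ty -3.3 tz 3.3 norm 5 gap 91.8 F [ 0.3  0.  -1.3] t 3.55 tilt [-0.002 -0.001 -1.   ]
```

Emit:
{"op": "servo_tool", "data": {
  "rows": [3, -3, 3, 0, 0, 0, 0, 0, 0, 0, 0, 0, 0, 0, 0, 0, 0, 0, 0, 0, 0, 0, 0, 0, 0, 0, 0, 0, 0, 0, 0, 0]
}}

```text
time_s: 4.22
tcp_pos: [0.4767, -0.3184, 0.0162]
ee_rot: [0.996, -0.084, 0.0, 0.0]
wrist_force: [0.4, 0.3, -0.9]
finger_gap: 0.0918
```

Emit:
{"op": "servo_tool", "data": {
  "rows": [0, 0, 0, 0, 0, 0, 0, 0, 0, 0, 0, 0, 0, 0, 0, 0, 0, 0, 0, 0, 0, 0, 0, 0, 0, 0, 0, 0, 0, 0, 0, 0],
  "hand": 0
}}

```text
time_s: 4.88
tcp_pos: [0.4766, -0.3185, 0.0161]
ee_rot: [0.996, -0.084, 0.0, 0.0]
wrist_force: [-0.3, -1.1, -0.1]
finger_gap: 0.0432
```

Emit:
{"op": "servo_tool", "data": {
  "rows": [0, 0, 0, 0, 0, 0, 0, 0, 0, 0, -10, 0, 0, 0, -20, 0, 0, 0, -20, 0, 0, 0, -25, 0, 0, 0, -25, 0, 0, 0, 0, 0]
}}

```text
time_s: 5.55
tcp_pos: [0.4787, -0.3201, 0.1217]
ee_rot: [0.996, -0.084, 0.004, 0.003]
wrist_force: [0.6, -1.4, -1.0]
finger_gap: 0.0337
```

Run:
```python
from h import *
go(588.5,352,115,8)
im=imaging.get_image('side');u,v=map(int,pix(im,(.475,-.319,.06)));cv2.imwrite('pics/f2.png',cv2.resize(im['pixels'][v-80:v+80,u-100:u+100],(800,600)))
```

```text
p [ 478.7 -320.1  121.7] a -9.6 turn -0.308 then tx 202.2 ty -650.3 tz 6.7 norm 681 gap 33.7 F [ 0.6 -1.4 -1. ] t 5.55 tilt [ 0.008  0.005 -1.   ]
```

View pics/f2.png

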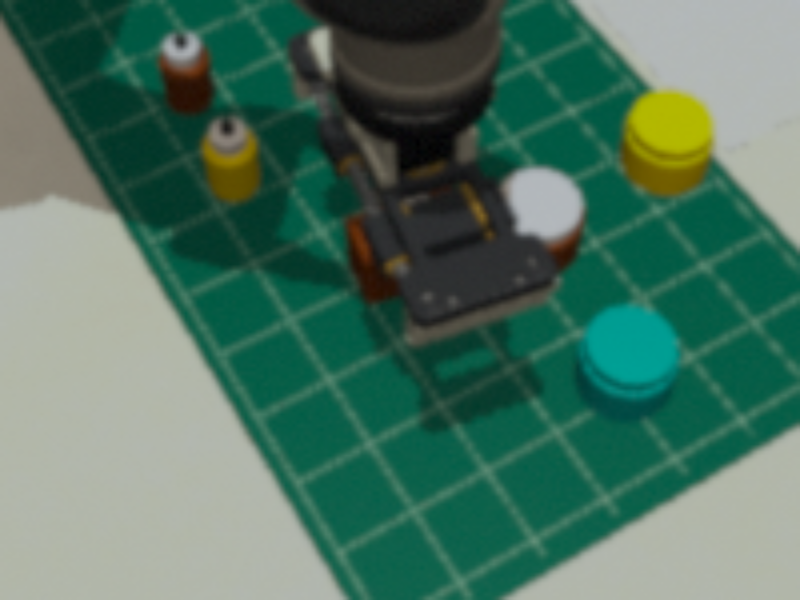

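Emit:
{"op": "servo_tool", "data": {
  "rows": [0, 0, -10, -0.1, 0, 0, -10, -0.1, 0, 0, 0, -0.108, 11, -36, 0, 0, 11, -36, 0, 0, 11, -36, 0, 0, 11, -36, 0, 0, 11, -36, 0, 0]
}}

```text
time_s: 6.27
tcp_pos: [0.505, -0.1305, 0.1349]
ee_rot: [0.998, 0.07, -0.001, -0.001]
wrist_force: [1.6, 0.2, -1.1]
finger_gap: 0.0339
```

Emit:
{"op": "servo_tool", "data": {
  "rows": [11, -36, 0, 0, 11, -36, 0, 0, 11, -36, 0, 0, 11, -36, 0, 0, 11, -36, 0, 0, 11, -36, 0, 0, 11, -36, 0, 0, 11, -36, 0, 0]
}}

```text
time_s: 6.93
tcp_pos: [0.552, 0.1667, 0.1348]
ee_rot: [0.998, 0.07, -0.001, 0.0]
wrist_force: [1.5, 0.1, -2.0]
finger_gap: 0.0339
```

```bash
python3 -c "from h import *; go(588.5,352,115,8)"
```

```text
p [552.  166.7 134.8] a 8.0 turn 0.0 then tx 61.9 ty -178.4 tz 19.8 norm 189 gap 33.9 F [ 1.5  0.1 -2. ] t 6.93 tilt [-0.003  0.    -1.   ]
```

Emit:
{"op": "servo_tool", "data": {
  "rows": [12, -36, 0, 0, 12, -36, 0, 0, 12, -36, 0, 0, 12, -34, 0, 0, 10, -28, 0, 0, 2, -6, 0, 0, 0, 0, 0, 0, 0, 0, 0, 0]
}}

```text
time_s: 7.6
tcp_pos: [0.587, 0.3468, 0.1345]
ee_rot: [0.998, 0.07, -0.001, 0.001]
wrist_force: [-0.2, -0.3, -2.2]
finger_gap: 0.0339
```

Run:
```python
from h import *
go(588.5,352,60,8)
for c,b in(('side',60),('top',60)):
  im=imaging.get_image(c);u,v=map(int,pix(im,(.588,.352,.06)));cv2.imwrite(f'pics/f3{c}.png',cv2.resize(im['pixels'][max(0,v-b):v+b,u-80:u+80],(800,600)))
  if c=='side':
    Q=cloud(im);m=(np.hypot(Q[...,0]-.588,Q[...,1]-.352)<.06)&(im['depth']>0)&(Q[...,2]>.03)
    B=im['pixels'].astype(int);br=m&(B[...,2]>B[...,0]+25)&(B[...,2]>B[...,1]+15)
    print(br.sum(),Q[br].min(0).round(3),Q[br].max(0).round(3))
```

```text
p [587.  346.8 134.5] a 8.0 turn 0.001 then tx 2.2 ty -4.9 tz 74.5 norm 5 gap 33.9 F [-0.2 -0.3 -2.2] t 7.6 tilt [-0.003  0.001 -1.   ]
158 [0.552 0.304 0.126] [0.612 0.359 0.233]
```

View pics/f3side.png

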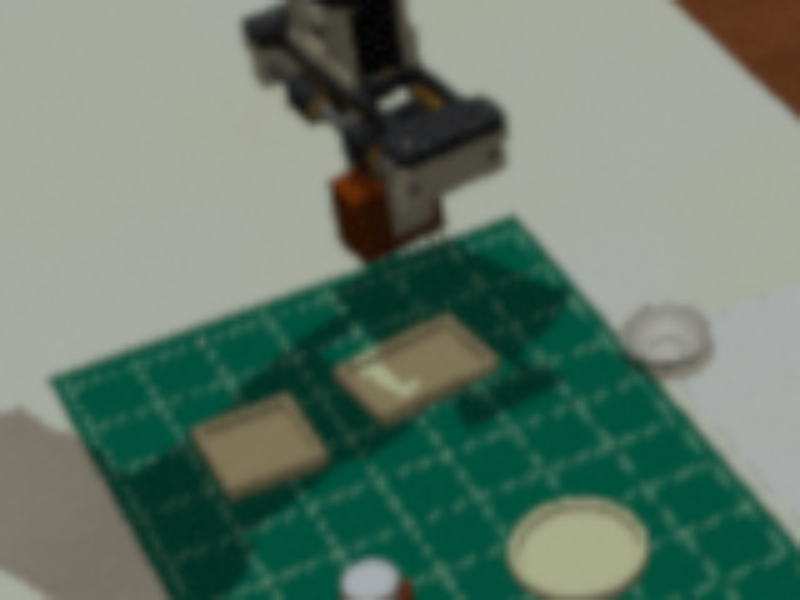

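View pics/f3top.png

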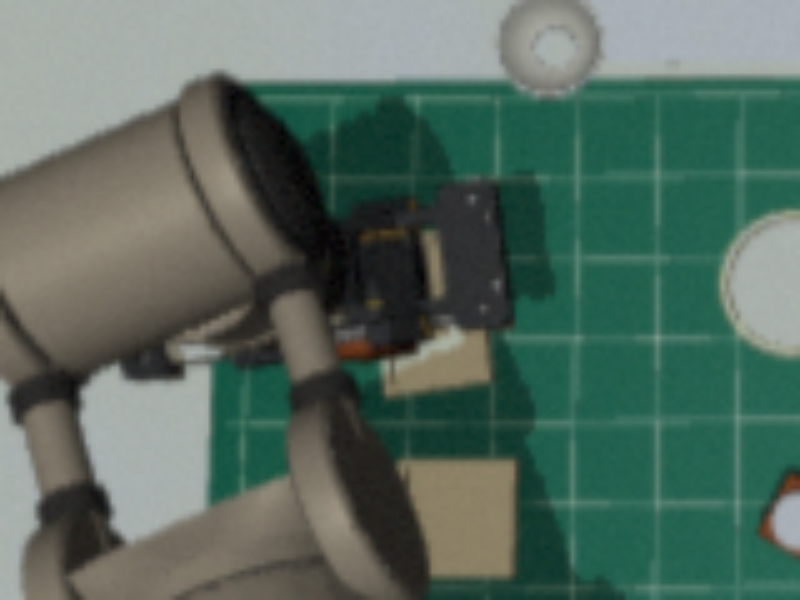

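Emit:
{"op": "servo_tool", "data": {
  "rows": [2, -5, 0, 0, 0, 0, 25, 0, 0, 0, 25, 0, 0, 0, 20, 0, 0, 0, 15, 0, 0, 0, 10, 0, 0, 0, 0, 0, 0, 0, 0, 0]
}}

```text
time_s: 8.37
tcp_pos: [0.5895, 0.3524, 0.0413]
ee_rot: [0.998, 0.069, -0.0, 0.0]
wrist_force: [0.3, -0.4, -1.5]
finger_gap: 0.0337
```

```bash
python3 -c "from h import *; go(588.5,352,20,8)"
```

```text
p [589.5 352.4  41.3] a 8.0 turn -0.001 then tx -1.0 ty 0.2 tz 21.3 norm 1 gap 33.7 F [ 0.3 -0.4 -1.5] t 8.37 tilt [-0.  0. -1.]
```

Emit:
{"op": "servo_tool", "data": {
  "rows": [-1, 0, 6, 0, 0, 0, 5, 0, 0, 0, 4, 0, 0, 0, 3, 0, 0, 0, 2, 0, 0, 0, 1, 0, 0, 0, 0, 0, 0, 0, 0, 0]
}}

```text
time_s: 9.03
tcp_pos: [0.5883, 0.3527, 0.0201]
ee_rot: [0.998, 0.07, 0.0, 0.0]
wrist_force: [-0.8, 0.7, -0.9]
finger_gap: 0.0338
```

Emit:
{"op": "servo_tool", "data": {
  "rows": [0, 0, 0.5, 0, 0, 0, 0.5, 0, 0, 0, 0, 0, 0, 0, 0, 0, 0, 0, 0, 0, 0, 0, 0, 0, 0, 0, 0, 0, 0, 0, 0, 0]
}}

```text
time_s: 9.7
tcp_pos: [0.5883, 0.3527, 0.0192]
ee_rot: [0.998, 0.07, 0.0, -0.0]
wrist_force: [1.1, 0.9, -0.2]
finger_gap: 0.0339
```

Emit:
{"op": "servo_tool", "data": {
  "rows": [0, 0, 0.5, 0, 0, 0, 0, 0, 0, 0, 0.5, 0, 0, 0, 0, 0, 0, 0, 0, 0, 0, 0, 0, 0, 0, 0, 0, 0, 0, 0, 0, 0]
}}

```text
time_s: 10.37
tcp_pos: [0.5883, 0.3527, 0.0191]
ee_rot: [0.998, 0.07, 0.0, -0.0]
wrist_force: [-2.9, -1.8, 7.0]
finger_gap: 0.034
```

The flask is on the recess floor: z stopped at 19.1 mm as predicted and the wrist force reads +7 N. Releasing it now.

Emit:
{"op": "servo_tool", "data": {
  "rows": [0, 0, 0, 0, 0, 0, 0, 0, 0, 0, 0, 0, 0, 0, 0, 0, 0, 0, 0, 0, 0, 0, 0, 0, 0, 0, 0, 0, 0, 0, 0, 0],
  "hand": 0.8
}}

```text
time_s: 11.03
tcp_pos: [0.5882, 0.3526, 0.0179]
ee_rot: [0.998, 0.07, -0.0, 0.0]
wrist_force: [-0.0, -1.4, 0.4]
finger_gap: 0.0733
```

Emit:
{"op": "servo_tool", "data": {
  "rows": [0, 0, -10, 0, 0, 0, -20, 0, 0, 0, -25, 0, 0, 0, -25, 0, 0, 0, -25, 0, 0, 0, -20, 0, 0, 0, 0, 0, 0, 0, 0, 0]
}}

```text
time_s: 11.7
tcp_pos: [0.5888, 0.353, 0.145]
ee_rot: [0.998, 0.07, 0.002, -0.001]
wrist_force: [0.0, -0.2, -0.5]
finger_gap: 0.0735
```

```bash
python3 -c "from h import *; go(465,126.5,130,-30)
go(465,126.5,130,60)"
```

```text
p [588.8 353.  145. ] a 8.0 turn 0.663 then tx 6.0 ty 258.0 tz 15.0 norm 258 gap 73.5 F [ 0.  -0.2 -0.5] t 11.7 tilt [ 0.003 -0.001 -1.   ]
p [588.8 353.  145. ] a 8.0 turn -0.907 then tx -258.0 ty 6.0 tz 15.0 norm 258 gap 73.5 F [ 0.  -0.2 -0.5] t 11.7 tilt [ 0.003 -0.001 -1.   ]
```

Emit:
{"op": "servo_tool", "data": {
  "rows": [0, 0, 0, 0.11, 0, 0, 0, 0.11, 0, 0, 0, 0.11, 0, 0, 0, 0.11, 0, 0, 0, 0.11, 0, 0, 0, 0.113, 1, 35, 0, 0, 1, 35, 0, 0],
  "hand": 1
}}

```text
time_s: 12.37
tcp_pos: [0.5536, 0.2909, 0.1403]
ee_rot: [0.966, -0.258, -0.001, 0.001]
wrist_force: [0.6, 0.0, -0.1]
finger_gap: 0.0918
```

Emit:
{"op": "servo_tool", "data": {
  "rows": [1, 35, 0, 0, 1, 35, 0, 0, 1, 35, 0, 0, 1, 35, 5, 0, 0, 30, 5, 0, 0, 18, 5, 0, 0, 0, 0, 0, 0, 0, 0, 0]
}}

```text
time_s: 13.03
tcp_pos: [0.4638, 0.1257, 0.1273]
ee_rot: [0.966, -0.26, -0.001, 0.0]
wrist_force: [0.2, -0.2, 0.5]
finger_gap: 0.0917
```

Run:
```python
from h import *
go(465,126.5,16,-30)
for c in('side','top'):
  im=imaging.get_image(c);cv2.imwrite(f'pics/g1{c}.png',im['pixels'])
  Q=cloud(im);m=(np.hypot(Q[...,0]-.588,Q[...,1]-.352)<.055)&(im['depth']>0)&(Q[...,2]>.03)&(Q[...,2]<.09)
  if m.sum()>5: r=cv2.minAreaRect(Q[m][:,:2].astype(np.float32)*1000);print(c,m.sum(),np.round(r[0],1),np.round(r[1],1),r[2],Q[m][:,2].max())
```

```text
p [463.8 125.7 127.3] a -30.1 turn -0.001 then tx 0.6 ty -1.3 tz 111.3 norm 1 gap 91.7 F [ 0.2 -0.2  0.5] t 13.03 tilt [-0.002  0.001 -1.   ]
side 108 [591.4 340.7] [66.9 35.8] 33.81693649291992 0.057923468860909266
top 309 [588.4 353.6] [64.7 36.6] 9.262837409973145 0.07511536627804039
```

View pics/g1side.png

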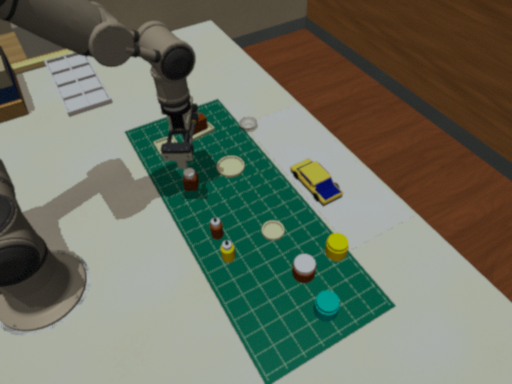

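View pics/g1top.png

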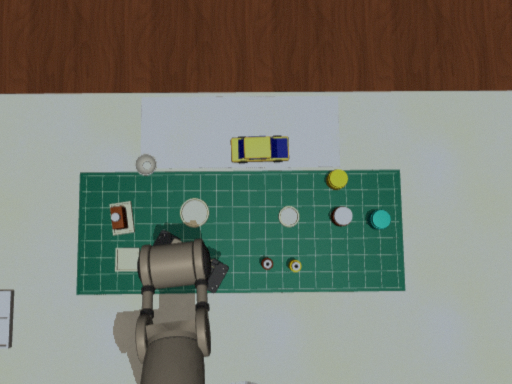

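The flask is upright in the oblong holder (top image (118,217)), centred and aligned. Next I'll descend on the square bottle.

Emit:
{"op": "servo_tool", "data": {
  "rows": [1, -1, 25, 0, 0, 0, 25, 0, 0, 0, 20, 0, 0, 0, 20, 0, 0, 0, 14, 0, 0, 0, 7, 0, 0, 0, 0, 0, 0, 0, 0, 0]
}}

```text
time_s: 13.8
tcp_pos: [0.4663, 0.1272, 0.0171]
ee_rot: [0.966, -0.258, 0.0, 0.0]
wrist_force: [0.9, -0.3, -0.5]
finger_gap: 0.0917
```

Emit:
{"op": "servo_tool", "data": {
  "rows": [0, 0, 0, 0, 0, 0, 0, 0, 0, 0, 0, 0, 0, 0, 0, 0, 0, 0, 0, 0, 0, 0, 0, 0, 0, 0, 0, 0, 0, 0, 0, 0],
  "hand": 0
}}

```text
time_s: 14.47
tcp_pos: [0.4659, 0.1265, 0.0171]
ee_rot: [0.966, -0.259, 0.0, 0.0]
wrist_force: [-0.7, 0.3, -0.1]
finger_gap: 0.0431
```

Emit:
{"op": "servo_tool", "data": {
  "rows": [0, 0, 0, 0, 0, 0, 0, 0, 0, 0, 0, 0, 0, 0, 0, 0, 0, 0, 0, 0, 0, 0, 0, 0, 0, 0, 0, 0, 0, 0, 0, 0]
}}

```text
time_s: 15.13
tcp_pos: [0.4658, 0.1265, 0.0171]
ee_rot: [0.966, -0.259, -0.0, 0.0]
wrist_force: [-1.0, -0.8, 2.1]
finger_gap: 0.0396
```

Emit:
{"op": "servo_tool", "data": {
  "rows": [0, 0, -10, 0, 0, 0, -20, 0, 0, 0, -20, 0, 0, 0, -20, 0, 0, 0, -20, 0, 0, 0, -20, 0, 0, 0, -10, 0, 0, 0, 0, 0]
}}

```text
time_s: 15.8
tcp_pos: [0.4674, 0.1269, 0.1399]
ee_rot: [0.966, -0.259, 0.003, -0.001]
wrist_force: [0.5, 0.2, -0.2]
finger_gap: 0.0401
```

```bash
python3 -c "from h import *; go(466.5,334,130,-0.8)"
```

```text
p [467.4 126.9 139.9] a -30.0 turn -0.509 then tx -3.8 ty -207.0 tz 9.9 norm 207 gap 40.1 F [ 0.5  0.2 -0.2] t 15.8 tilt [ 0.004 -0.003 -1.   ]
```

Emit:
{"op": "servo_tool", "data": {
  "rows": [0, 0, 0, -0.102, 0, 0, 0, -0.102, 0, 0, 0, -0.102, 0, 0, 0, -0.102, 0, 0, 0, -0.101, 0, -30, 0, 0, 0, -35, 0, 0, 0, -35, 0, 0]
}}

```text
time_s: 16.47
tcp_pos: [0.467, 0.2272, 0.1365]
ee_rot: [1.0, -0.008, -0.001, 0.0]
wrist_force: [-0.1, -0.1, -0.5]
finger_gap: 0.0396
```

Emit:
{"op": "servo_tool", "data": {
  "rows": [-1, -35, 0, 0, -1, -30, 0, 0, -1, -25, 0, 0, -1, -15, 0, 0, 0, 0, 10, 0, 0, 0, 10, 0, 0, 0, 0, 0, 0, 0, 0, 0]
}}

```text
time_s: 17.13
tcp_pos: [0.4642, 0.3298, 0.1157]
ee_rot: [1.0, -0.008, -0.001, 0.001]
wrist_force: [0.4, 0.7, -0.6]
finger_gap: 0.0398
```

```bash
python3 -c "from h import *; go(466.5,334,21,-0.8)"
```

```text
p [464.2 329.8 115.7] a -0.9 turn -0.002 then tx 2.2 ty -4.2 tz 94.7 norm 5 gap 39.8 F [ 0.4  0.7 -0.6] t 17.13 tilt [-0.003  0.002 -1.   ]
```

Emit:
{"op": "servo_tool", "data": {
  "rows": [2, -4, 20, 0, 0, 0, 20, 0, 0, 0, 20, 0, 0, 0, 15, 0, 0, 0, 8, 0, 0, 0, 4, 0, 0, 0, 2, 0, 0, 0, 0, 0]
}}

```text
time_s: 17.8
tcp_pos: [0.4673, 0.3354, 0.0285]
ee_rot: [1.0, -0.007, 0.0, -0.0]
wrist_force: [-0.4, -0.2, 0.2]
finger_gap: 0.0402
```

Emit:
{"op": "servo_tool", "data": {
  "rows": [0, 0, 0, 0, 0, 0, 0, 0, 0, 0, 0, 0, 0, 0, 0, 0, 0, 0, 0, 0, 0, 0, 0, 0, 0, 0, 0, 0, 0, 0, 0, 0]
}}

```text
time_s: 18.47
tcp_pos: [0.4668, 0.3356, 0.028]
ee_rot: [1.0, -0.007, 0.0, 0.0]
wrist_force: [-0.0, -0.2, -0.6]
finger_gap: 0.0397
```

```bash
python3 -c "from h import *; go(466.5,334,20.1,-0.8)"
```

```text
p [466.8 335.6  28. ] a -0.8 turn -0.0 then tx -0.3 ty 1.6 tz 7.9 norm 2 gap 39.7 F [-0.  -0.2 -0.6] t 18.47 tilt [ 0.  0. -1.]
```

Emit:
{"op": "servo_tool", "data": {
  "rows": [0, 1.5, 2, 0, 0, 0, 2, 0, 0, 0, 1.5, 0, 0, 0, 1, 0, 0, 0, 1, 0, 0, 0, 0.5, 0, 0, 0, 0.5, 0, 0, 0, 0, 0]
}}

```text
time_s: 19.13
tcp_pos: [0.4668, 0.334, 0.0201]
ee_rot: [1.0, -0.007, 0.0, 0.0]
wrist_force: [-1.4, -0.8, 4.3]
finger_gap: 0.0396
```

Emit:
{"op": "servo_tool", "data": {
  "rows": [0, 0, 0.3, 0, 0, 0, 0, 0, 0, 0, 0, 0, 0, 0, 0, 0, 0, 0, 0, 0, 0, 0, 0, 0, 0, 0, 0, 0, 0, 0, 0, 0]
}}

```text
time_s: 19.8
tcp_pos: [0.4668, 0.334, 0.0201]
ee_rot: [1.0, -0.007, 0.0, 0.0]
wrist_force: [-2.6, -1.5, 7.1]
finger_gap: 0.0401
```

Contact came at 20.1 mm as predicted. Releasing and retreating.

Emit:
{"op": "servo_tool", "data": {
  "rows": [0, 0, 0, 0, 0, 0, 0, 0, 0, 0, 0, 0, 0, 0, 0, 0, 0, 0, 0, 0, 0, 0, 0, 0, 0, 0, 0, 0, 0, 0, 0, 0],
  "hand": 0.8
}}

```text
time_s: 20.47
tcp_pos: [0.4668, 0.334, 0.0192]
ee_rot: [1.0, -0.007, -0.0, 0.0]
wrist_force: [-0.4, 0.4, -0.1]
finger_gap: 0.0734
```

Emit:
{"op": "servo_tool", "data": {
  "rows": [0, 0, -10, 0, 0, 0, -20, 0, 0, 0, -25, 0, 0, 0, -25, 0, 0, 0, -25, 0, 0, 0, -20, 0, 0, 0, 0, 0, 0, 0, 0, 0]
}}

```text
time_s: 21.13
tcp_pos: [0.4673, 0.3344, 0.146]
ee_rot: [1.0, -0.007, 0.001, -0.001]
wrist_force: [0.2, -0.3, -0.4]
finger_gap: 0.0731
```

```bash
python3 -c "from h import *; go(450.5,-74.5,140,45)"
```

```text
p [467.3 334.4 146. ] a -0.8 turn -0.8 then tx -301.0 ty 277.2 tz 6.0 norm 409 gap 73.1 F [ 0.2 -0.3 -0.4] t 21.13 tilt [ 0.003 -0.001 -1.   ]
```

Emit:
{"op": "servo_tool", "data": {
  "rows": [0, 0, 0, -0.1, 0, 0, 0, -0.1, 0, 0, 0, -0.1, 0, 0, 0, -0.1, 0, 0, 0, -0.1, 0, 0, 0, -0.1, 0, 0, 0, -0.1, 0, 0, 0, -0.1]
}}

```text
time_s: 21.8
tcp_pos: [0.466, 0.3336, 0.1428]
ee_rot: [0.923, 0.385, -0.001, 0.0]
wrist_force: [-0.0, 0.2, 0.2]
finger_gap: 0.0732
```

Emit:
{"op": "servo_tool", "data": {
  "rows": [-27, 25, 0, 0, -27, 25, 0, 0, -27, 25, 0, 0, -27, 25, 0, 0, -27, 25, 0, 0, -27, 25, 0, 0, -27, 25, 0, 0, -27, 25, 0, 0]
}}

```text
time_s: 22.47
tcp_pos: [0.4543, 0.0383, 0.1433]
ee_rot: [0.924, 0.383, -0.001, -0.0]
wrist_force: [0.9, -1.2, 0.1]
finger_gap: 0.0735
```

Emit:
{"op": "servo_tool", "data": {
  "rows": [-27, 25, 0, 0, -24, 22, 0, 0, -20, 18, 0, 0, -10, 9, 0, 0, 0, 0, 0, 0, 0, 0, 0, 0, 0, 0, 0, 0, 0, 0, 0, 0]
}}

```text
time_s: 23.13
tcp_pos: [0.4504, -0.0686, 0.1439]
ee_rot: [0.924, 0.383, -0.0, -0.0]
wrist_force: [-0.2, -0.2, -0.1]
finger_gap: 0.0736
```

Run:
```python
from h import *
go(450.5,-74.5,16,45)
im=imaging.get_image('side');u,v=map(int,pix(im,(.45,-.075,.06)));cv2.imwrite('pics/d1.png',cv2.resize(im['pixels'][v-120:v+60,u-100:u+140],(800,600)))
im=imaging.get_image('top');Q=cloud(im)
for c in((.588,.353),(.467,.334)):
  m=(np.hypot(Q[...,0]-c[0],Q[...,1]-c[1])<.055)&(im['depth']>0)&(Q[...,2]>.03)&(Q[...,2]<.09)
  r=cv2.minAreaRect(Q[m][:,:2].astype(np.float32)*1000);print(m.sum(),np.round(r[0],1),np.round(r[1],1),r[2],Q[m][:,2].max())
```

```text
p [450.4 -68.6 143.9] a 45.1 turn 0.002 then tx -4.1 ty 4.2 tz 127.9 norm 6 gap 73.6 F [-0.2 -0.2 -0.1] t 23.13 tilt [-0.    -0.001 -1.   ]
306 [588.4 353.1] [64.7 36.1] 8.195937156677246 0.07696915447418151
218 [467.1 335.3] [42.4 37.2] 89.32763671875 0.07060993156626894
```

View pics/d1.png

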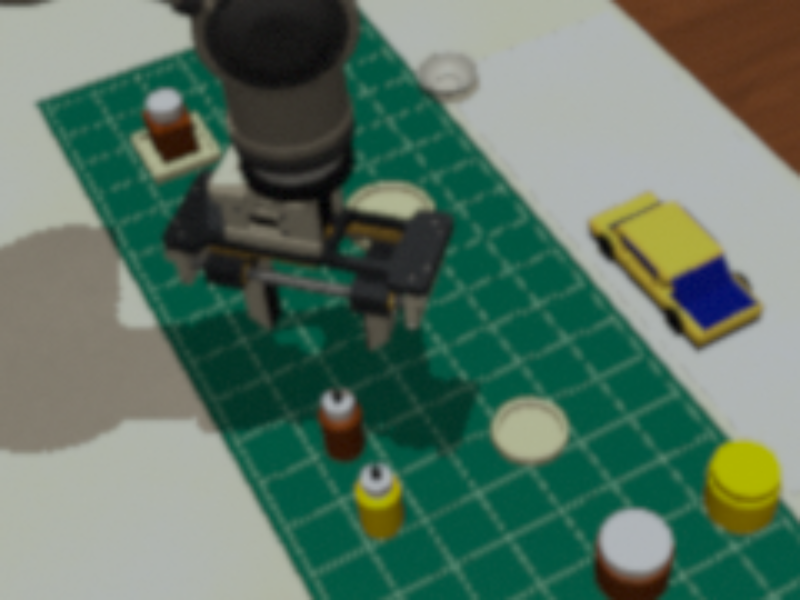

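The square bottle stands in its holder (crop (168,125)). The gripper is over the brown dropper (340,425), and the yellow look-alike at (378,500) is clear of the fingers.

Emit:
{"op": "servo_tool", "data": {
  "rows": [-4, 4, 10, 0, 0, 0, 25, 0, 0, 0, 25, 0, 0, 0, 25, 0, 0, 0, 18, 0, 0, 0, 14, 0, 0, 0, 8, 0, 0, 0, 0, 0]
}}

```text
time_s: 23.9
tcp_pos: [0.4498, -0.0746, 0.018]
ee_rot: [0.924, 0.383, -0.001, -0.001]
wrist_force: [-1.7, -0.2, -0.0]
finger_gap: 0.0735
```

Run:
```python
from h import *
go(450.5,-74.5,16,45)
```

```text
p [449.8 -74.6  18. ] a 45.1 turn 0.001 then tx 0.5 ty 0.4 tz 2.0 norm 1 gap 73.5 F [-1.7 -0.2 -0. ] t 23.9 tilt [-0.001 -0.003 -1.   ]
```

Emit:
{"op": "servo_tool", "data": {
  "rows": [0, 0, 0, 0, 0, 0, 0, 0, 0, 0, 0, 0, 0, 0, 0, 0, 0, 0, 0, 0, 0, 0, 0, 0, 0, 0, 0, 0, 0, 0, 0, 0],
  "hand": 0
}}

```text
time_s: 24.57
tcp_pos: [0.4507, -0.0754, 0.0195]
ee_rot: [0.924, 0.383, 0.0, 0.0]
wrist_force: [-0.9, 0.5, 4.9]
finger_gap: 0.0333
```

Emit:
{"op": "servo_tool", "data": {
  "rows": [0, 0, 0, 0, 0, 0, 0, 0, 0, 0, 0, 0, 0, 0, 0, 0, 0, 0, 0, 0, 0, 0, 0, 0, 0, 0, 0, 0, 0, 0, 0, 0]
}}

```text
time_s: 25.23
tcp_pos: [0.4508, -0.0754, 0.0195]
ee_rot: [0.924, 0.383, 0.0, 0.0]
wrist_force: [-1.6, 1.7, 6.1]
finger_gap: 0.0333
```

Emit:
{"op": "servo_tool", "data": {
  "rows": [0, 0, -10, 0, 0, 0, -20, 0, 0, 0, -20, 0, 0, 0, -20, 0, 0, 0, -20, 0, 0, 0, -20, 0, 0, 0, -10, 0, 0, 0, 0, 0]
}}

```text
time_s: 25.9
tcp_pos: [0.4519, -0.0758, 0.1412]
ee_rot: [0.924, 0.383, 0.002, 0.001]
wrist_force: [0.6, 0.1, -0.7]
finger_gap: 0.0333
```

Run:
```python
from h import *
go(588,-141,130,45)
im=imaging.get_image('side');u,v=map(int,pix(im,(.45,-.075,.06)));cv2.imwrite('pics/d2.png',cv2.resize(im['pixels'][v-120:v+60,u-100:u+140],(800,600)))
```

```text
p [451.9 -75.8 141.2] a 45.0 turn 0.0 then tx 50.1 ty 142.3 tz 11.2 norm 151 gap 33.3 F [ 0.6  0.1 -0.7] t 25.9 tilt [ 0.002  0.004 -1.   ]
```

View pics/d2.png

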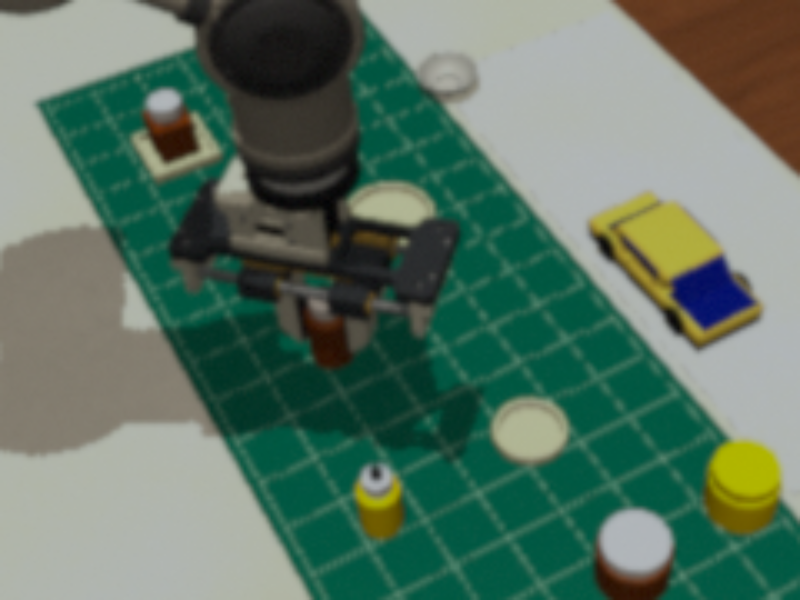

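The brown dropper is held upright (crop (330,335)) and the yellow look-alike has not moved.

Emit:
{"op": "servo_tool", "data": {
  "rows": [12, 34, 0, 0, 12, 34, 0, 0, 12, 34, 0, 0, 9, 26, 0, 0, 5, 14, 0, 0, 0, 0, 5, 0, 0, 0, 5, 0, 0, 0, 0, 0]
}}

```text
time_s: 26.62
tcp_pos: [0.5843, -0.1394, 0.1265]
ee_rot: [0.924, 0.383, -0.002, -0.002]
wrist_force: [-0.7, -0.5, -0.8]
finger_gap: 0.0334
```

Run:
```python
from h import *
go(588,-141,30,45)
```

```text
p [ 584.3 -139.4  126.5] a 45.0 turn 0.0 then tx 1.5 ty 3.7 tz 96.5 norm 4 gap 33.4 F [-0.7 -0.5 -0.8] t 26.62 tilt [-0.002 -0.005 -1.   ]
```

Emit:
{"op": "servo_tool", "data": {
  "rows": [1, 3, 20, 0, 0, 0, 20, 0, 0, 0, 20, 0, 0, 0, 15, 0, 0, 0, 10, 0, 0, 0, 6, 0, 0, 0, 3, 0, 0, 0, 0, 0]
}}

```text
time_s: 27.28
tcp_pos: [0.5891, -0.1416, 0.0352]
ee_rot: [0.924, 0.383, -0.0, -0.0]
wrist_force: [0.1, 0.3, -0.9]
finger_gap: 0.0332
```

Run:
```python
from h import *
go(588,-141,22.5,45)
```

```text
p [ 589.1 -141.6   35.2] a 45.0 turn 0.001 then tx -0.3 ty -1.2 tz 12.7 norm 1 gap 33.2 F [ 0.1  0.3 -0.9] t 27.28 tilt [-0. -0. -1.]
```

Emit:
{"op": "servo_tool", "data": {
  "rows": [0, -1, 4, 0, 0, 0, 3, 0, 0, 0, 2, 0, 0, 0, 1, 0, 0, 0, 1, 0, 0, 0, 0.5, 0, 0, 0, 0.5, 0, 0, 0, 0, 0]
}}

```text
time_s: 27.95
tcp_pos: [0.5886, -0.1411, 0.0233]
ee_rot: [0.924, 0.383, -0.0, 0.0]
wrist_force: [0.7, -1.0, -1.0]
finger_gap: 0.033
```

Emit:
{"op": "servo_tool", "data": {
  "rows": [0, 0, 0.4, 0, 0, 0, 0, 0, 0, 0, 0.3, 0, 0, 0, 0, 0, 0, 0, 0, 0, 0, 0, 0, 0, 0, 0, 0, 0, 0, 0, 0, 0]
}}

```text
time_s: 28.62
tcp_pos: [0.5886, -0.1411, 0.0226]
ee_rot: [0.924, 0.383, -0.0, 0.0]
wrist_force: [0.2, -0.7, -0.7]
finger_gap: 0.0335
```

Emit:
{"op": "servo_tool", "data": {
  "rows": [0, 0, 0.5, 0, 0, 0, 0, 0, 0, 0, 0, 0, 0, 0, 0, 0, 0, 0, 0, 0, 0, 0, 0, 0, 0, 0, 0, 0, 0, 0, 0, 0]
}}

```text
time_s: 29.28
tcp_pos: [0.5887, -0.1411, 0.0226]
ee_rot: [0.924, 0.383, 0.0, 0.0]
wrist_force: [-2.3, 0.4, 6.3]
finger_gap: 0.033
```

Emit:
{"op": "servo_tool", "data": {
  "rows": [0, 0, 0.5, 0, 0, 0, 0, 0, 0, 0, 0, 0, 0, 0, 0, 0, 0, 0, 0, 0, 0, 0, 0, 0, 0, 0, 0, 0, 0, 0, 0, 0]
}}

```text
time_s: 29.95
tcp_pos: [0.5887, -0.1411, 0.0226]
ee_rot: [0.924, 0.383, 0.0, 0.0]
wrist_force: [-3.8, -0.2, 9.0]
finger_gap: 0.0333
```

Emit:
{"op": "servo_tool", "data": {
  "rows": [0, 0, 0, 0, 0, 0, 0, 0, 0, 0, 0, 0, 0, 0, 0, 0, 0, 0, 0, 0, 0, 0, 0, 0, 0, 0, 0, 0, 0, 0, 0, 0],
  "hand": 0.7
}}

```text
time_s: 30.62
tcp_pos: [0.5886, -0.1411, 0.0215]
ee_rot: [0.924, 0.383, -0.0, 0.0]
wrist_force: [0.2, -0.1, 0.7]
finger_gap: 0.0643
```

Emit:
{"op": "servo_tool", "data": {
  "rows": [0, 0, -10, 0, 0, 0, -20, 0, 0, 0, -25, 0, 0, 0, -25, 0, 0, 0, -25, 0, 0, 0, -20, 0, 0, 0, 0, 0, 0, 0, 0, 0]
}}

```text
time_s: 31.28
tcp_pos: [0.5892, -0.1413, 0.1484]
ee_rot: [0.924, 0.383, 0.001, 0.001]
wrist_force: [-0.4, 0.1, -1.6]
finger_gap: 0.0639
```

Run:
```python
from h import *
go(586,-292,140,45)
```

```text
p [ 589.2 -141.3  148.4] a 45.0 turn 0.0 then tx -108.8 ty 104.3 tz 8.4 norm 151 gap 63.9 F [-0.4  0.1 -1.6] t 31.28 tilt [ 0.001  0.003 -1.   ]
```

Emit:
{"op": "servo_tool", "data": {
  "rows": [-25, 24, 0, 0, -25, 24, 0, 0, -25, 24, 0, 0, -20, 19, 0, 0, -10, 10, 0, 0, -3, 3, 0, 0, 0, 0, 0, 0, 0, 0, 0, 0],
  "hand": 1
}}

```text
time_s: 31.95
tcp_pos: [0.5857, -0.2895, 0.146]
ee_rot: [0.924, 0.383, -0.0, -0.001]
wrist_force: [0.5, 0.4, -0.0]
finger_gap: 0.0914
```

Run:
```python
from h import *
go(586,-292,15,45)
im=imaging.get_image('side');u,v=map(int,pix(im,(.586,-.292,.04)));cv2.imwrite('pics/j1.png',cv2.resize(im['pixels'][v-120:v+60,u-120:u+120],(800,600)))
```

```text
p [ 585.7 -289.5  146. ] a 45.1 turn 0.001 then tx -1.6 ty 1.9 tz 131.0 norm 3 gap 91.4 F [ 0.5  0.4 -0. ] t 31.95 tilt [ 0.    -0.002 -1.   ]
```

View pics/j1.png

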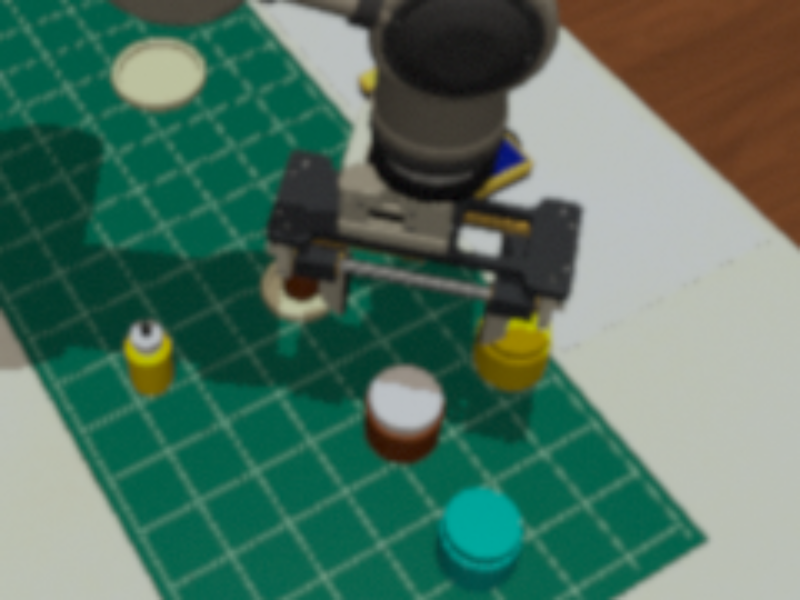

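The gripper is over the brown jar (crop (405,410)). One finger will land in the gap between the yellow (512,350) and turquoise (480,535) jars.

Emit:
{"op": "servo_tool", "data": {
  "rows": [-1, 1.5, 10, 0, 0, 0, 25, 0, 0, 0, 25, 0, 0, 0, 25, 0, 0, 0, 20, 0, 0, 0, 15, 0, 0, 0, 8, 0, 0, 0, 0, 0]
}}

```text
time_s: 32.67
tcp_pos: [0.5852, -0.291, 0.0162]
ee_rot: [0.924, 0.383, -0.001, -0.002]
wrist_force: [-0.9, -0.1, 0.5]
finger_gap: 0.0919
```

Run:
```python
from h import *
go(586,-292,15,45)
```

```text
p [ 585.2 -291.    16.2] a 45.1 turn 0.002 then tx -0.1 ty 1.3 tz 1.2 norm 1 gap 91.9 F [-0.9 -0.1  0.5] t 32.67 tilt [-0.001 -0.004 -1.   ]
```

Emit:
{"op": "servo_tool", "data": {
  "rows": [0, 0, 1.5, 0, 0, 0, 0, 0, 0, 0, 0, 0, 0, 0, 0, 0, 0, 0, 0, 0, 0, 0, 0, 0, 0, 0, 0, 0, 0, 0, 0, 0],
  "hand": 0
}}

```text
time_s: 33.33
tcp_pos: [0.5864, -0.2929, 0.0177]
ee_rot: [0.924, 0.383, 0.0, 0.0]
wrist_force: [-1.3, 1.2, 4.4]
finger_gap: 0.0576
```

Emit:
{"op": "servo_tool", "data": {
  "rows": [0, 0, 0, 0, 0, 0, 0, 0, 0, 0, 0, 0, 0, 0, 0, 0, 0, 0, 0, 0, 0, 0, 0, 0, 0, 0, 0, 0, 0, 0, 0, 0]
}}

```text
time_s: 34.0
tcp_pos: [0.5863, -0.2929, 0.0177]
ee_rot: [0.924, 0.383, 0.0, 0.0]
wrist_force: [-0.9, 1.1, 6.0]
finger_gap: 0.0574
```

Emit:
{"op": "servo_tool", "data": {
  "rows": [0, 0, -10, 0, 0, 0, -20, 0, 0, 0, -25, 0, 0, 0, -25, 0, 0, 0, -25, 0, 0, 0, -20, 0, 0, 0, 0, 0, 0, 0, 0, 0]
}}

```text
time_s: 34.67
tcp_pos: [0.5865, -0.2929, 0.1429]
ee_rot: [0.924, 0.383, 0.001, 0.001]
wrist_force: [-0.5, 0.0, -2.7]
finger_gap: 0.0573
```

Run:
```python
from h import *
go(602,139,130,45)
im=imaging.get_image('side');u,v=map(int,pix(im,(.586,-.292,.04)));cv2.imwrite('pics/j2.png',cv2.resize(im['pixels'][v-120:v+60,u-120:u+120],(800,600)))
```

```text
p [ 586.5 -292.9  142.9] a 45.0 turn 0.0 then tx 316.4 ty -294.5 tz 12.9 norm 432 gap 57.3 F [-0.5  0.  -2.7] t 34.67 tilt [ 0.     0.002 -1.   ]
```

View pics/j2.png

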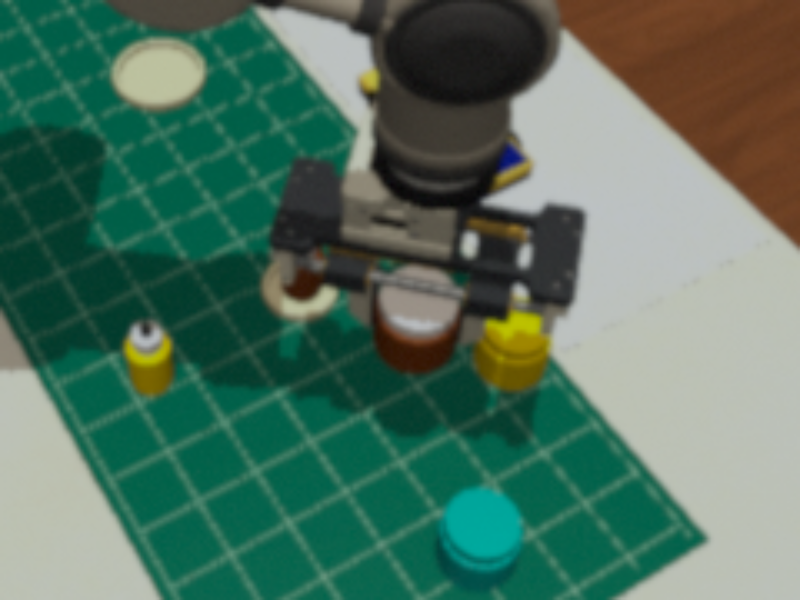

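Emit:
{"op": "servo_tool", "data": {
  "rows": [15, -14, 0, 0, 26, -24, 0, 0, 27, -25, 0, 0, 27, -25, 0, 0, 27, -25, 0, 0, 27, -25, 0, 0, 27, -25, 0, 0, 27, -25, 0, 0]
}}

```text
time_s: 35.38
tcp_pos: [0.5953, -0.0144, 0.1398]
ee_rot: [0.924, 0.383, -0.002, -0.001]
wrist_force: [0.3, -0.1, -1.5]
finger_gap: 0.0574
```

Emit:
{"op": "servo_tool", "data": {
  "rows": [27, -25, 0, 0, 27, -25, 0, 0, 25, -24, 0, 0, 20, -19, 0, 0, 10, -10, 0, 0, 3, -3, 5, 0, 0, 0, 5, 0, 0, 0, 0, 0]
}}

```text
time_s: 36.05
tcp_pos: [0.5998, 0.1365, 0.1297]
ee_rot: [0.924, 0.383, -0.002, -0.0]
wrist_force: [0.0, -0.4, -2.7]
finger_gap: 0.0575
```

Run:
```python
from h import *
go(602,139,30,45)
```

```text
p [599.8 136.5 129.7] a 45.0 turn -0.0 then tx 3.3 ty -0.2 tz 99.7 norm 3 gap 57.5 F [ 0.  -0.4 -2.7] t 36.05 tilt [-0.004 -0.002 -1.   ]
```

Emit:
{"op": "servo_tool", "data": {
  "rows": [2, 0, 20, 0, 0, 0, 20, 0, 0, 0, 20, 0, 0, 0, 15, 0, 0, 0, 10, 0, 0, 0, 6, 0, 0, 0, 3, 0, 0, 0, 0, 0]
}}

```text
time_s: 36.72
tcp_pos: [0.6024, 0.1386, 0.0379]
ee_rot: [0.924, 0.382, -0.0, 0.0]
wrist_force: [-0.2, -1.1, -2.2]
finger_gap: 0.0573
```

Run:
```python
from h import *
go(602,139,20.7,45)
```

```text
p [602.4 138.6  37.9] a 45.0 turn -0.0 then tx -0.0 ty -0.6 tz 17.2 norm 1 gap 57.3 F [-0.2 -1.1 -2.2] t 36.72 tilt [-0. -0. -1.]
```

Emit:
{"op": "servo_tool", "data": {
  "rows": [0, 0, 5, 0, 0, 0, 4, 0, 0, 0, 3, 0, 0, 0, 2, 0, 0, 0, 1, 0, 0, 0, 0.5, 0, 0, 0, 0.5, 0, 0, 0, 0, 0]
}}

```text
time_s: 37.38
tcp_pos: [0.6023, 0.1394, 0.0221]
ee_rot: [0.924, 0.383, 0.0, 0.0]
wrist_force: [0.0, 0.2, -2.6]
finger_gap: 0.0572
```

Emit:
{"op": "servo_tool", "data": {
  "rows": [0, 0, 0.5, 0, 0, 0, 0.5, 0, 0, 0, 0.2, 0, 0, 0, 0, 0, 0, 0, 0, 0, 0, 0, 0, 0, 0, 0, 0, 0, 0, 0, 0, 0]
}}

```text
time_s: 38.05
tcp_pos: [0.6023, 0.1393, 0.0209]
ee_rot: [0.924, 0.383, -0.0, 0.0]
wrist_force: [-0.2, -0.1, -1.9]
finger_gap: 0.0573
```

Emit:
{"op": "servo_tool", "data": {
  "rows": [0, 0, 0.5, 0, 0, 0, 0, 0, 0, 0, 0, 0, 0, 0, 0, 0, 0, 0, 0, 0, 0, 0, 0, 0, 0, 0, 0, 0, 0, 0, 0, 0]
}}

```text
time_s: 38.72
tcp_pos: [0.6024, 0.1393, 0.0207]
ee_rot: [0.924, 0.383, 0.0, 0.0]
wrist_force: [-2.5, -0.6, 5.0]
finger_gap: 0.0575
```

Contact came at 20.7 mm as predicted. I'll release, rise, and pull back so the camera has a clear view.

Emit:
{"op": "servo_tool", "data": {
  "rows": [0, 0, 0, 0, 0, 0, 0, 0, 0, 0, 0, 0, 0, 0, 0, 0, 0, 0, 0, 0, 0, 0, 0, 0, 0, 0, 0, 0, 0, 0, 0, 0],
  "hand": 1
}}

```text
time_s: 39.38
tcp_pos: [0.6023, 0.1393, 0.0203]
ee_rot: [0.924, 0.383, -0.0, 0.0]
wrist_force: [-0.8, 0.4, 1.0]
finger_gap: 0.0919
```

Emit:
{"op": "servo_tool", "data": {
  "rows": [0, 0, -10, 0, 0, 0, -20, 0, 0, 0, -25, 0, 0, 0, -25, 0, 0, 0, -30, 0, 0, 0, -30, 0, 0, 0, -30, 0, 0, 0, 0, 0]
}}

```text
time_s: 40.05
tcp_pos: [0.6052, 0.1397, 0.1983]
ee_rot: [0.924, 0.383, 0.006, 0.002]
wrist_force: [1.1, -0.2, 0.8]
finger_gap: 0.0917
```

Emit:
{"op": "servo_tool", "data": {
  "rows": [-30, -5, 0, 0, -30, -5, 0, 0, -30, -5, 0, 0, -30, -5, 0, 0, -30, -5, 0, 0, -20, 0, 0, 0, 0, 0, 0, 0, 0, 0, 0, 0]
}}

```text
time_s: 40.72
tcp_pos: [0.4644, 0.0363, 0.1911]
ee_rot: [0.924, 0.382, 0.001, 0.0]
wrist_force: [0.0, -0.7, 0.5]
finger_gap: 0.0919
```

Run:
```python
from h import *
go(602,139,20.7,45)
for c in('side','top'):
  im=imaging.get_image(c);cv2.imwrite(f'pics/z{c}.png',cv2.resize(im['pixels'],(800,600)))
  Q=cloud(im)
  for n,p in dict(flask=(.588,.353),sq=(.467,.334),jar=(.602,.139),drop=(.588,-.141),car=(.79,-.057),dish=(.745,.283)).items():
    m=(np.hypot(Q[...,0]-p[0],Q[...,1]-p[1])<.05)&(im['depth']>0)&(Q[...,2]>.02)&(Q[...,2]<.1)
    if m.sum()>8: r=cv2.minAreaRect(Q[m][:,:2].astype(np.float32)*1000);print(c,n,m.sum(),np.round(r[0],1),np.round(r[1],1),round(r[2],1),Q[m][:,2].max().round(3))
  for n in('car','dish','jar','dropper'):
    print(n,[w(im,r['xyz']).round(3).tolist() for r in imaging.mark_of(c,n)[:3]])
```

```text
p [464.4  36.3 191.1] a 44.9 turn -0.001 then tx 169.9 ty 24.7 tz 170.4 norm 172 gap 91.9 F [ 0.  -0.7  0.5] t 40.72 tilt [ 0.001  0.001 -1.   ]
side flask 36 [613.4 351.1] [34.7 17.9] 74.5 0.058
side sq 23 [448.9 320.5] [14.1 31.2] 35.7 0.037
side jar 318 [602.3 132.2] [55.8 52.7] 31.6 0.062
side drop 202 [ 586.8 -145.5] [27.7 32.3] 60.7 0.079
side car 663 [786.6 -57.3] [98.6 72.9] 88.9 0.053
side dish 54 [745.1 278.8] [63.6 61.9] 60.1 0.028
car [[0.786, -0.058, -0.0]]
dish [[0.745, 0.282, -0.0]]
jar [[0.603, 0.141, 0.003], [0.692, -0.288, 0.003], [0.787, -0.06, -0.001]]
dropper [[0.444, -0.154, -0.0], [0.585, -0.144, 0.005]]
top flask 329 [588.3 352.7] [63.8 35.4] 8.6 0.077
top sq 228 [467.1 335.7] [42.  37.3] 88.9 0.072
top jar 322 [602.2 138.8] [55.9 55.1] 86.4 0.062
top drop 119 [ 590.3 -139.7] [32.4 32.6] 44.6 0.079
top car 749 [786.8 -56.6] [97.7 71.3] 89.3 0.056
top dish 60 [746.7 280.3] [62.4 63.3] 87.8 0.027
car [[0.789, -0.055, 0.004]]
dish [[0.745, 0.281, -0.0]]
jar [[0.575, -0.397, -0.001], [0.588, -0.137, 0.003], [0.696, -0.284, -0.003]]
dropper [[0.586, -0.138, 0.006], [0.444, -0.153, -0.004], [0.465, 0.341, 0.003]]
```

View pics/zside.png

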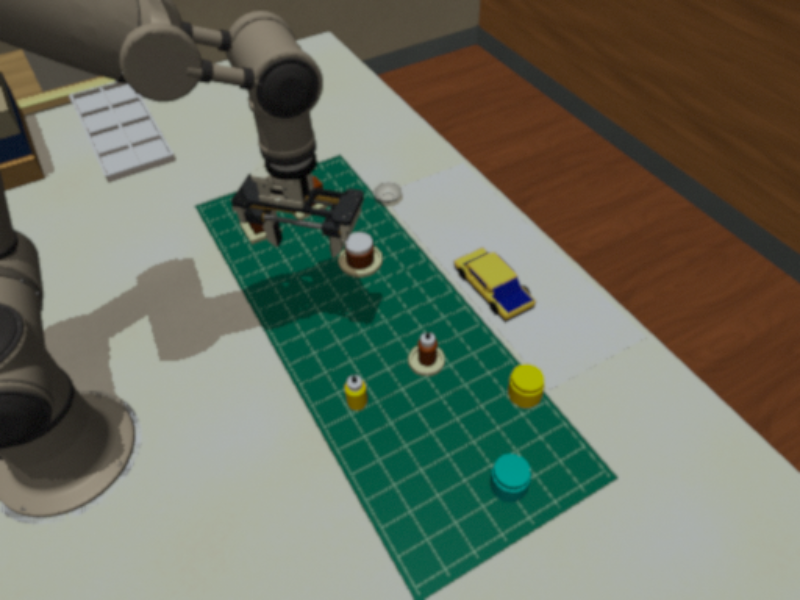

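View pics/ztop.png

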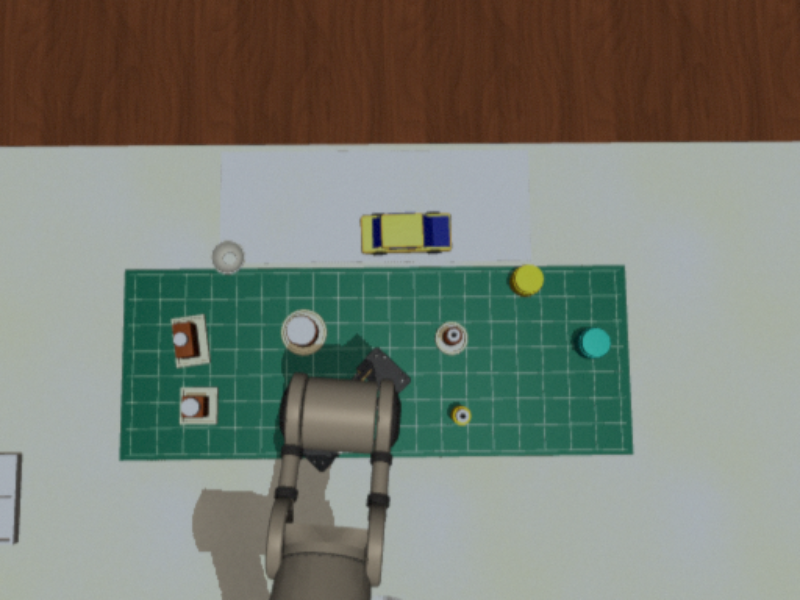

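Both views show all four bottles upright in their holders. In the top view they are at: flask (186,340), square (193,406), jar (302,332), dropper (453,336). The car, dish and look-alikes are where they were.

Emit:
{"op": "servo_tool", "data": {
  "rows": [0, 0, 0, 0, 0, 0, 0, 0, 0, 0, 0, 0, 0, 0, 0, 0, 0, 0, 0, 0, 0, 0, 0, 0, 0, 0, 0, 0, 0, 0, 0, 0]
}}

```text
time_s: 41.88
tcp_pos: [0.4644, 0.0367, 0.1904]
ee_rot: [0.924, 0.383, -0.0, 0.0]
wrist_force: [0.7, 0.4, -0.1]
finger_gap: 0.0915
```

```bash
python3 -c "from h import *; print(job.close_job())"
```

```text
the job is handed in; nothing more can be done
None
```

All four bottles are standing upright in their matching holders, and the job was handed in at about 42 s. I moved them in the order flask, square bottle, dropper, jar. I lowered each one until the wrist force showed contact with the recess floor, then released it.

- **Position:** The last top-camera measurement put each bottle within about 2 mm of its holder's centre. The flask and the square bottle were within about 1° of their recess directions.
- **Seating height:** Every bottle made contact 3 mm above its pick-up height, which matches the recess floor.
- **Left alone:** The car, the dish and the yellow and turquoise look-alikes showed no movement beyond measurement error.
- **Disagreements:** In the final side view the arm hid most of the flask and square bottle, so their side-view numbers mean nothing. I relied on the top view for those two. The networks also reported a few wrong matches, such as the car as a jar, and I set those aside after checking the pictures.

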